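# Change the tray of castings on the goldsmith's scale

### The job

The tray of loose castings on the bench scale has been weighed: carry it level to the wooden job rack and lay it flat in the free bay. Then carry the tray waiting on the black mat, level too, to the scale and put it in the middle of the platform. Set both trays down gently rather than dropping them, spill no castings, leave everything else where it stands, and let go of both trays.

Things in the scene. Friction and masses are not known exactly. Their poses are not given: they have to be found in the camera images.
- tray_weighed: stamped steel open job tray, 130 long (its x) x 62 wide (its y) x 26 high, walls and floor 3 thick, with four loose silver castings in it; about 0.16 kg empty, 0.3 kg full; origin at the centre of its underside, z up. All three trays are alike. This one has been weighed: it starts on the scale's platform; its long side points any way within 0.9 rad of y.
- tray_waiting: stamped steel open job tray, 130 long (its x) x 62 wide (its y) x 26 high, walls and floor 3 thick, with four loose silver castings in it; about 0.16 kg empty, 0.3 kg full; origin at the centre of its underside, z up. All three trays are alike. This one waits on the black bench mat, with pliers and a steel block beside its long sides, about 30 mm or more from the middle of each long side.
- tray_racked: stamped steel open job tray, 130 long (its x) x 62 wide (its y) x 26 high, walls and floor 3 thick, with its castings, which do not move, in it; about 0.16 kg empty, 0.3 kg full; origin at the centre of its underside, z up. All three trays are alike. It lies in one bay of the rack, lengthwise, and stays there.
- scale: white digital bench scale, fixed: case 215 x 170, 32 high, with the display strip on its -x side; a round steel platform 150 across stands on top, its surface 48 above the table. Origin on the table under the platform's centre.
- scale_top (a point): centre of the scale platform's upper surface, z up
- rack: flat wooden job rack, fixed, 215 (its x) x 164 (its y), with two bays side by side along its x, each 97 wide (x) x 150 long (y), so that a tray lies in it with its long side along the rack's y. The bays' floor is 10 above the table; the lips round and between the bays stand 6 above that floor and are 7 thick. Origin at the centre of its underside.
- bay_near (a point): centre of the floor of the rack's bay on its -x side; one of the two bays holds tray_racked, the other is free (a blank paper slip, flat, lies in it)
- bay_far (a point): centre of the floor of the rack's bay on its +x side
- mat: black rubber bench mat, fixed, 260 (x) x 170 (y), 3 thick, origin at the centre of its underside; the waiting tray, the pliers and the doming block lie on it. (A steel bench block on a round leather pad, 28 high, lies fixed close in front of the robot, out of the way.)
- pliers: bystander: flat-nose pliers lying along their own y, 145 long, 50 wide, 14 high, beside the waiting tray; origin underneath, near the middle
- doming_block: bystander: steel cube of 50 with round hollows, fixed, beside the waiting tray; origin at the centre of its underside
- squeeze_bottle: bystander: white plastic bottle with a red cap, 48 across, 150 high, upright; origin at the centre of its underside
- polish_tin: bystander: tin, 50 across, 75 high; origin at the centre of its underside
- brush_jar: bystander: glass jar with brushes and gravers, fixed, 52 across, 175 high with the brushes; origin at the centre of its underside
- mandrel: bystander: tapered steel ring mandrel standing 167 high on a 50 square wooden foot, fixed; origin at the centre of its underside
- cast_weighed0: ring casting with a square head, 26 x 24 x 10, loose in the weighed tray; origin underneath it
- cast_weighed1: casting button, a round tapered slug 22 across, 14 high, loose in the weighed tray; origin underneath it
- cast_weighed2: little ingot bar 15 x 34 x 11, loose in the weighed tray; origin underneath it
- cast_weighed3: ring casting with a square head, 26 x 24 x 10, loose in the weighed tray; origin underneath it
- cast_waiting0: ring casting with a square head, 26 x 24 x 10, loose in the waiting tray; origin underneath it
- cast_waiting1: casting button, a round tapered slug 22 across, 14 high, loose in the waiting tray; origin underneath it
- cast_waiting2: little ingot bar 15 x 34 x 11, loose in the waiting tray; origin underneath it
- cast_waiting3: ring casting with a square head, 26 x 24 x 10, loose in the waiting tray; origin underneath it

How it is judged:
By the outcome, as a careful person would: the job done as asked, in the order asked, and still so for the second after the job is handed in, with the robot touching nothing.
It also fails if it takes over 70 s, if anything falls off the work surface, if the arm or the gripper's body presses on something with over 40 N, if the wrist force passes 120 N, or if a joint passes its speed limit or range.

### The arm

A 7-joint arm with a two-finger parallel gripper is mounted at the origin on the work surface. World frame = base frame: x ahead of the robot, y to its left, z up, the work surface at z = 0. Lengths are in m, angles in rad, forces in N, time in s.
With the tool pointing down it reaches from about 0.4 to 0.85 m from the base axis. Payload 6.9 kg.
Tool frame: the origin (TCP) lies midway between the tips of the shut fingers; the grasp point (between the pads) lies 19 mm behind it; z points along the fingers, y is the line along which they close (so a half turn about z gives the same grasp; the last joint's range is limited). The gripper opens to 85 mm and grips with 20 to 120 N. Pads are 22 mm wide; open, the fingers measure 114 mm over their backs; the gripper's body (76 mm by 85 mm) begins 54 mm behind the grasp point. The pads swing forward as they close: fully open they stand 13 mm farther back than shut.
Start: joints at [-1.23, 0.507, -0.238, 1.5, 0.126, 1.149, -0.155], TCP at [0.145, 0.608, 0.231] pointing down, gripper open.
Joint ranges: [-3.08, 3.08], [-0.24, 2.05], [-1.43, 1.35], [0, 2.5], [-1.52, 4.66], [0.17, 1.96], [-2.89, 2.89]. Speed limits (rad/s): [2.39, 2.39, 3.14, 3.14, 3.14, 3.14, 3.14].

### API

Orientations are given as a rotation vector (axis times angle).
In Python, from plant import arm gives the robot as it stands.
- The arm moves only by the tool send_rows, never from a script. Its argument "moves" is a list of rows, each a list of 3 entries, a list of its own where there are three numbers: the turn, a rotation vector about the tool's x, y, z in units of 5 degrees (1.0 is 5 degrees), then the shift along the tool's x, y, z in units of 40 mm (1.0 is 40 mm), then the finger opening in mm, from 0 to 85.4. A call has 1 to 5 rows; each row is the pose to reach, as a shift and turn from the pose commanded when the call began, along the tool's axes at that moment; what a row does not reach only later rows make up. A row lasts 1/12 s, in which the tool goes at most 41.7 mm and 7.16 degrees, less where a joint would pass 70% of its speed; a pose out of reach is approached as far as the arm can. A call with a gripper value outside its range is refused whole. The fingers move at their own pace and stop on an object; the grip force is fixed at half the most. Time passes only in rows, so rows that repeat a pose let the fingers close. It gives the time, the measured TCP pose, the force, the opening and the grip force at its end, in the units of the state.
- arm.read_state(): the state, without advancing time (a new reading comes with each control period).
- arm.capture(name): name is "scene" or "top" or "wrist"; returns (picture, depth): 400x640x3 uint8, red, green, blue; 400x640 float32, m along the optical axis (not along the pixel's ray), 0 where there is no reading.
- arm.camera_model(name): a dict with "fx", "fy", "cx", "cy" (pixels), "R" (3x3) and "t" (3): a world point X has camera coordinates R X + t; the wrist camera has in their place "tool_from_camera" (4x4, takes a point from camera to tool coordinates, whose origin is the TCP and whose axes are the flange's). Camera axes: x right, y down, z forward; pixel columns grow to the right and rows downward; lengths in m; the calibration is good to about 2 mm. A picture is of the moment at which its call begins: read the wrist's pose just before it. camera_model takes no time and is no camera call.
- arm.finish_job(): hands the job in; it is judged then, once.
The state is a dict: "t": time; "joints": joint angles; "joint_vel": joint speeds; "joint_efforts": joint torques, N m; "tcp_pos": TCP position; "tcp_rot": TCP orientation; "wrist_force": force on the tool from outside, world axes, zero at the start; "torque": the same for the moment, N m; "width": finger opening in m; "grasp_force": force on a finger pad.
Only numpy, scipy, OpenCV 4.12 (cv2) and the standard library are available. Lean on these libraries where they do the work, as an engineer would, in place of code of your own. Each camera call takes 0.05 s, during which the arm holds its last target. There are 200 camera calls.

## Working session

There is one attempt and no reset: what is moved stays moved. The work goes in short steps, Python scripts to look and compute and a tool call to move; the robot and the scene stay as the last step left them, time stands still between calls to the robot, and variables do not carry over. Pictures are saved under pics/ and viewed, at most 10 in all, crops included, and the job is handed in when it is done.

Besides the shell and the picture viewer there is one more tool, called after "Call:" by a JSON object that holds its "fn" and its "kwargs", one argument or row to a line. send_rows: Moves the arm, as the interface text tells. Its arguments: {"type":"object","properties":{"moves":{"type":"array"}},"required":["moves"]}

```bash
ls; mkdir -p pics
python3 - <<'E'
from plant import arm
import cv2,numpy as np
s=arm.read_state();print({k:np.round(v,3).tolist() for k,v in s.items()})
for n in("top","scene"):
    p,d=arm.capture(n);np.savez(f"{n}0.npz",p=p,d=d);cv2.imwrite(f"pics/{n}0.png",p[:,:,::-1])
    m=arm.camera_model(n);print(n,m)
print(arm.camera_model("wrist"))
E
```

```text
pics
{'t': 0.0, 'joints': [-1.231, 0.508, -0.238, 1.501, 0.126, 1.149, -0.155], 'joint_vel': [0.002, -0.003, -0.001, 0.0, 0.002, 0.0, 0.002], 'joint_efforts': [-0.0, -62.059, -2.187, -24.965, 0.013, 0.011, -0.0], 'tcp_pos': [0.145, 0.607, 0.23], 'tcp_rot': [-0.368, -3.12, 0.003], 'wrist_force': [0.071, 0.495, 0.308], 'torque': [0.007, 0.013, 0.02], 'grasp_force': 0.0, 'width': 0.085}
top {'fx': 513.5017996794247, 'fy': 513.5017996794247, 'cx': 321.7366055880493, 'cy': 193.93222903872106, 'R': array([[ 5.98959152e-03, -9.99981775e-01,  7.57667822e-04],
       [-9.80015980e-01, -6.02065044e-03, -1.98827639e-01],
       [ 1.98828577e-01,  4.48369764e-04, -9.80034181e-01]]), 't': array([-0.00408918,  0.50221906,  1.14878875])}
scene {'fx': 383.1567686829644, 'fy': 383.1567686829644, 'cx': 315.03462893695695, 'cy': 199.78023156463883, 'R': array([[-0.61607248,  0.78757845, -0.01322475],
       [ 0.4217149 ,  0.31560733, -0.85002857],
       [-0.66529035, -0.52925628, -0.52657055]]), 't': array([ 0.3290081 , -0.14035013,  1.24877935])}
{'fx': 353.81927499025926, 'fy': 353.81927499025926, 'cx': 323.5756686315433, 'cy': 200.78887521659297, 'tool_from_camera': array([[ 1.93977162e-04, -9.45502311e-01, -3.25615328e-01,
         8.32492769e-02],
       [ 9.99999377e-01,  5.41371825e-04, -9.76278580e-04,
        -1.19299650e-04],
       [ 1.09935262e-03, -3.25614936e-01,  9.45501827e-01,
        -1.42401863e-01],
       [ 0.00000000e+00,  0.00000000e+00,  0.00000000e+00,
         1.00000000e+00]])}
```

View pics/top0.png

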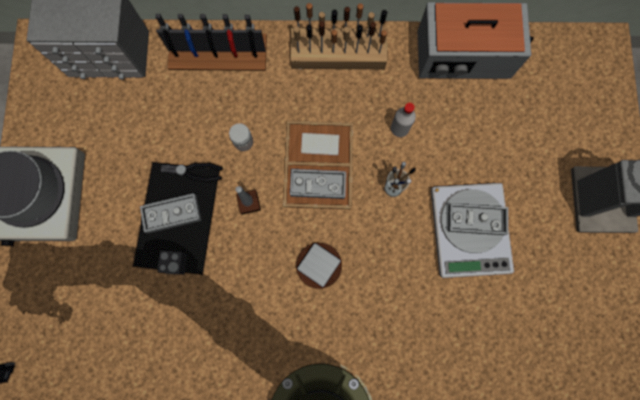

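View pics/scene0.png

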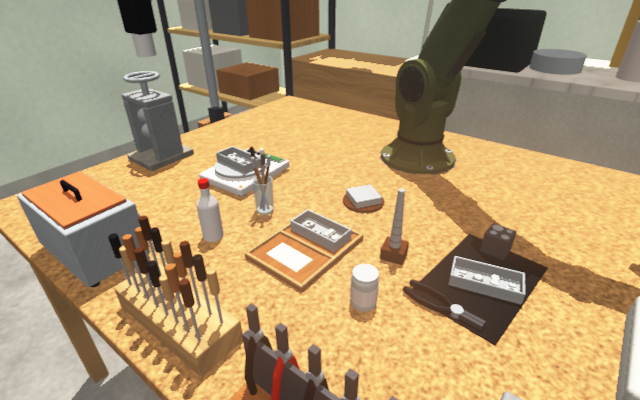

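The top view has +x up and +y left. The weighed tray is at about (477,219) on the scale, the racked tray at (318,184), so the free bay is the far one with the slip at (320,144). The waiting tray is at (171,213), between the pliers at (190,170) and the block at (171,262). The scene view confirms this. Next I'll measure all of it from the depth.

```bash
cat > h.py <<'E'
import numpy as np,cv2
from scipy.spatial.transform import Rotation as Ro
from plant import arm
def cloud(d,m):
    v,u=np.mgrid[:d.shape[0],:d.shape[1]]
    c=np.stack([(u-m["cx"])/m["fx"]*d,(v-m["cy"])/m["fy"]*d,d],-1)
    if "R" in m: return (c-m["t"])@m["R"]
    T=m["tool_from_camera"]; c=c@T[:3,:3].T+T[:3,3]
    s=arm.read_state(); return c@Ro.from_rotvec(s["tcp_rot"]).as_matrix().T+s["tcp_pos"]
def rect(w,d,box,zr):
    k=(d>0)&(w[...,0]>box[0])&(w[...,0]<box[1])&(w[...,1]>box[2])&(w[...,1]<box[3])&(w[...,2]>zr[0])&(w[...,2]<zr[1])
    q=w[k]; (c,sz,a)=cv2.minAreaRect((q[:,:2]*1000).astype(np.float32))
    if sz[0]<sz[1]: a+=90; sz=sz[::-1]
    a=(a+180)%180
    return np.round(c,1),np.round(sz,1),round(a,1),len(q)   # mm, long side angle deg from x
def go(x,y,z,long_deg):
    """units for the move from here to TCP x,y,z (m), closing line square to a tray whose long side lies at long_deg"""
    s=arm.read_state();R=Ro.from_rotvec(s["tcp_rot"]).as_matrix()
    d=R.T@(np.array([x,y,z])-s["tcp_pos"])/.04
    cur=np.degrees(np.arctan2(R[1,0],R[0,0]));t=(long_deg-cur+90)%180-90
    print("shift",d.round(2),"turn z",round(-t/5,2),"tilt",np.degrees(np.arccos(-R[2,2])).round(2),"j7",round(s["joints"][6],2),"tcp",s["tcp_pos"].round(4),"t",round(s["t"],2))
E
python3 - <<'E'
from h import *
f=np.load("top0.npz");w=cloud(f["d"],arm.camera_model("top"));d=f["d"]
for n,(u,v) in dict(tray_w=(477,219),floor=(500,262),plat=(445,225),bay=(320,144),slip=(310,130),racked=(318,184),lipTL=(289,125),lipTR=(350,125),lipBR=(349,206),lipBL=(288,205),wait=(171,213),block=(171,262),pliers=(180,170),jar=(398,180),bottle=(408,107),mandrel=(240,186),table=(400,300),scaleTL=(434,188),scaleTR=(502,186),tin=(239,132)).items(): print(n,w[v,u].round(3))
for n,b,z in [("weighed",(.3,.7,-.45,-.2),(.060,.09)),("platform",(.3,.7,-.45,-.2),(.043,.055)),("rack",(.4,.75,-.1,.1),(.006,.05)),("racked",(.4,.75,-.1,.1),(.025,.05)),("wait",(.4,.6,.2,.38),(.02,.04)),("waitrim",(.44,.54,.2,.38),(.024,.034)),("pliers",(.535,.65,.15,.4),(.007,.02)),("block",(.3,.43,.2,.4),(.03,.08))]:
    try: print(n,rect(w,d,b,z))
    except Exception as e: print(n,e)
p=f["p"]
a=cv2.resize(p[120:280,120:270],None,fx=3.6,fy=3.6,interpolation=cv2.INTER_CUBIC)[:,:400]
E
```

```text
tray_w [ 0.445 -0.36   0.054]
floor [ 0.348 -0.413  0.033]
plat [ 0.431 -0.286  0.049]
bay [0.636 0.004 0.009]
slip [0.671 0.029 0.012]
racked [0.534 0.008 0.013]
lipTL [0.681 0.081 0.02 ]
lipTR [ 0.683 -0.07   0.018]
lipBR [ 0.48  -0.066  0.017]
lipBL [0.481 0.079 0.018]
wait [0.463 0.362 0.003]
block [0.342 0.34  0.053]
pliers [0.566 0.342 0.019]
jar [ 0.513 -0.164  0.153]
bottle [ 0.68  -0.191  0.15 ]
mandrel [0.531 0.199 0.001]
table [ 0.261 -0.186 -0.001]
scaleTL [ 0.521 -0.267  0.036]
scaleTR [ 0.528 -0.43   0.032]
tin [0.643 0.193 0.078]
weighed (array([ 511.1, -286.8]), array([330.2, 130.9]), 45.8, 621)
platform (array([ 528.4, -322.7]), array([329.3, 148.8]), 18.7, 2436)
rack (array([574.5,  -0. ]), array([345.3, 199.4]), 0.0, 5844)
racked (array([594. ,   6.7]), array([186.3, 129.9]), 177.5, 411)
wait (array([514.8, 302.4]), array([192.6, 139.3]), 104.9, 296)
waitrim (array([479. , 286.1]), array([179.1,  63.1]), 102.6, 149)
pliers (array([585.8, 283.8]), array([225.8, 100. ]), 90.9, 691)
block (array([372.1, 352.4]), array([122.1,  62. ]), 15.7, 571)
```

Run:
```python
from h import *
f=np.load("top0.npz");w=cloud(f["d"],arm.camera_model("top"));d=f["d"]
for n,b,z in [("weighed",(.36,.52,-.45,-.24),(.064,.09)),("platform",(.345,.51,-.45,-.25),(.044,.055)),("rack",(.46,.70,-.1,.1),(.013,.05)),("racked",(.48,.59,-.08,.1),(.028,.05)),("wait",(.40,.525,.2,.42),(.022,.04)),("pliers",(.535,.61,.15,.4),(.007,.03)),("block",(.3,.40,.28,.4),(.035,.08))]:
    try: print(n,rect(w,d,b,z))
    except Exception as e: print(n,e)
p=f["p"]
a=cv2.resize(p[150:280,120:230],None,fx=4,fy=4,interpolation=cv2.INTER_CUBIC)
b=cv2.resize(p[170:280,425:515],None,fx=4,fy=4,interpolation=cv2.INTER_CUBIC)
o=np.zeros((520,800,3),np.uint8);o[:520,:440]=a;o[:440,440:]=b
cv2.imwrite("pics/crop1.png",o[:,:,::-1])
```

```text
weighed (array([ 444.1, -356.6]), array([131.6,  63.3]), 86.7, 429)
platform (array([ 439.4, -349.5]), array([144., 141.]), 90.0, 2337)
rack (array([585.5,   8.4]), array([216.9, 164.1]), 178.5, 2894)
racked (array([533. ,   9.3]), array([129.9,  64.2]), 87.5, 336)
wait (array([473.4, 310.8]), array([230.1,  63.6]), 104.1, 329)
pliers (array([570.1, 284.8]), array([223.4,  68.3]), 90.4, 686)
block (array([343. , 344.9]), array([51.8, 50.4]), 86.2, 539)
```

View pics/crop1.png

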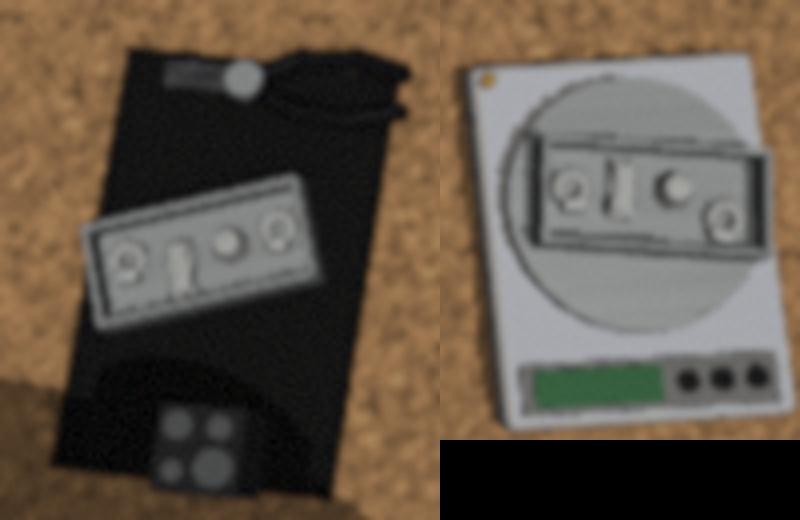

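The left crop shows the waiting tray, clear of the pliers and block, with its castings spread out. The right crop shows the weighed tray lying a little up and right of the platform centre. Measured sizes agree with those given: tray 131.6×63.3, rack 217×164. Next, an arc to a point above the scale.

Run:
```python
from h import *
for p in [(.32,.45,.25),(.46,.25,.26),(.5,.05,.26),(.48,-.15,.26),(.42,-.357,.2)]: go(*p,86.7)
# platform circle: fit to points at platform height
f=np.load("top0.npz");w=cloud(f["d"],arm.camera_model("top"))
k=(w[...,2]>.0425)&(w[...,2]<.09)&(w[...,0]>.35)&(w[...,0]<.53)&(w[...,1]>-.46)&(w[...,1]<-.26)
q=w[k][:,:2]; cs=[(cx,cy) for cx in np.arange(.42,.46,.001) for cy in np.arange(-.37,-.33,.001)]
low=w[(w[...,2]<.040)&(w[...,0]>.35)&(w[...,0]<.53)&(w[...,1]>-.43)&(w[...,1]<-.27)][:,:2]
h=lambda c:(np.hypot(*(q-c).T)<.075).sum()-(np.hypot(*(low-c).T)<.075).sum()
s=np.array([h(c) for c in cs]);print(np.mean(np.array(cs)[s>=s.max()-3],0),s.max(),len(q))
print("case",rect(w,f["d"],(.3,.55,-.48,-.23),(.026,.04)))
```

```text
shift [-5.16 -2.81 -0.48] turn z 15.97 tilt 0.09 j7 -0.15 tcp [0.1453 0.6074 0.2305] t 0.1
shift [-9.73 -6.86 -0.73] turn z 15.97 tilt 0.09 j7 -0.15 tcp [0.1453 0.6074 0.2305] t 0.1
shift [-11.86 -11.49  -0.72] turn z 15.97 tilt 0.09 j7 -0.15 tcp [0.1453 0.6074 0.2305] t 0.1
shift [-12.54 -16.47  -0.71] turn z 15.97 tilt 0.09 j7 -0.15 tcp [0.1453 0.6074 0.2305] t 0.1
shift [-12.29 -21.85   0.8 ] turn z 15.97 tilt 0.09 j7 -0.15 tcp [0.1453 0.6074 0.2305] t 0.1
[ 0.444 -0.353] 3234 3325
case (array([ 425.9, -353.2]), array([215.2, 170.5]), 3.9, 3168)
```

Call:
{"fn": "send_rows", "kwargs": {
  "moves": [
    [[0,0,0],[-0.9,-0.5,-0.1],85],
    [[0,0,0],[-1.8,-1,-0.2],85],
    [[0,0,0],[-2.7,-1.5,-0.3],85],
    [[0,0,0],[-3.6,-2,-0.4],85],
    [[0,0,0],[-4.5,-2.5,-0.5],85]
  ]
}}

```text
t: 0.52
tcp_pos: [0.2982, 0.467, 0.2511]
tcp_rot: [-0.367, -3.12, 0.001]
wrist_force: [0.7, 1.0, 0.3]
width: 0.0851
grasp_force: 0.0
```

Call:
{"fn": "send_rows", "kwargs": {
  "moves": [
    [[0,0,1.3],[-0.8,-0.6,0],85],
    [[0,0,2.6],[-1.6,-1.2,0],85],
    [[0,0,3.9],[-2.4,-1.8,-0.1],85],
    [[0,0,5.2],[-3.2,-2.6,-0.2],85],
    [[0,0,6.5],[-4,-3.4,-0.2],85]
  ]
}}

```text
t: 0.93
tcp_pos: [0.4183, 0.3038, 0.2596]
tcp_rot: [1.234, 2.889, 0.001]
wrist_force: [0.3, 0.6, 0.0]
width: 0.085
grasp_force: 0.0
```

Run:
```python
from h import *
for p in [(.5,.05,.26),(.48,-.15,.26),(.42,-.357,.2)]: go(*p,86.7)
```

```text
shift [-6.   -2.91 -0.01] turn z 9.4 tilt 0.03 j7 0.08 tcp [0.4183 0.3038 0.2596] t 0.93
shift [-9.26 -6.73 -0.01] turn z 9.4 tilt 0.03 j7 0.08 tcp [0.4183 0.3038 0.2596] t 0.93
shift [-11.97 -11.39   1.48] turn z 9.4 tilt 0.03 j7 0.08 tcp [0.4183 0.3038 0.2596] t 0.93
```

Call:
{"fn": "send_rows", "kwargs": {
  "moves": [
    [[0,0,0],[-0.9,-0.5,0],85],
    [[0,0,0],[-1.8,-1,0],85],
    [[0,0,0],[-2.7,-1.5,0],85],
    [[0,0,0],[-3.6,-2,0],85],
    [[0,0,0],[-4.5,-2.5,0],85]
  ]
}}

```text
t: 1.35
tcp_pos: [0.4705, 0.1046, 0.2591]
tcp_rot: [-1.226, -2.892, 0.0]
wrist_force: [0.8, 0.4, 0.0]
width: 0.0851
grasp_force: 0.0
```

Call:
{"fn": "send_rows", "kwargs": {
  "moves": [
    [[0,0,0],[-0.7,-0.6,0],85],
    [[0,0,0],[-1.4,-1.3,0],85],
    [[0,0,0],[-2.1,-2,0],85],
    [[0,0,0],[-2.8,-2.7,0],85],
    [[0,0,0],[-3.5,-3.4,0],85]
  ]
}}

```text
t: 1.77
tcp_pos: [0.4695, -0.0904, 0.2591]
tcp_rot: [-1.226, -2.892, 0.0]
wrist_force: [0.7, -0.8, -1.0]
width: 0.085
grasp_force: 0.0
```

Call:
{"fn": "send_rows", "kwargs": {
  "moves": [
    [[0,0,1.4],[-0.6,-0.8,0.1],85],
    [[0,0,2.8],[-1.2,-1.6,0.3],85],
    [[0,0,4.2],[-1.8,-2.4,0.5],85],
    [[0,0,5.6],[-2.4,-3.2,0.7],85],
    [[0,0,7],[-2.9,-4,0.9],85]
  ]
}}

```text
t: 2.18
tcp_pos: [0.4353, -0.2854, 0.2228]
tcp_rot: [2.046, 2.383, -0.0]
wrist_force: [0.6, -0.6, -0.8]
width: 0.085
grasp_force: 0.0
```

Run:
```python
from h import *
go(.42,-.357,.2,86.7)
```

```text
shift [-1.71 -0.65  0.57] turn z 2.4 tilt 0.03 j7 0.85 tcp [ 0.4353 -0.2854  0.2228] t 2.18
```

Call:
{"fn": "send_rows", "kwargs": {
  "moves": [
    [[0,0,1.2],[-0.9,-0.4,0.3],85],
    [[0,0,2.4],[-1.7,-1.2,0.6],85],
    [[0,0,2.4],[-1.7,-1.2,0.6],85],
    [[0,0,2.4],[-1.7,-1.2,0.6],85]
  ]
}}

```text
t: 2.52
tcp_pos: [0.3962, -0.3602, 0.1982]
tcp_rot: [-2.283, -2.155, 0.003]
wrist_force: [-0.6, 1.3, -1.0]
width: 0.0848
grasp_force: 0.0
```

Run:
```python
from h import *
go(.444,-.3566,.2,86.7)
p,d=arm.capture("wrist");w=cloud(d,arm.camera_model("wrist"))
cv2.imwrite("pics/w1.png",p[:,:,::-1])
print(rect(w,d,(.35,.53,-.45,-.26),(.068,.09)),rect(w,d,(.35,.54,-.45,-.26),(.044,.09)))
```

```text
shift [ 0.16  1.19 -0.05] turn z 0.0 tilt 0.17 j7 0.85 tcp [ 0.3962 -0.3602  0.1982] t 2.52
(array([ 443.8, -355.9]), array([130. ,  62.3]), 86.9, 2663) (array([ 443.4, -349. ]), array([149.1, 143.6]), 177.1, 24420)
```

View pics/w1.png

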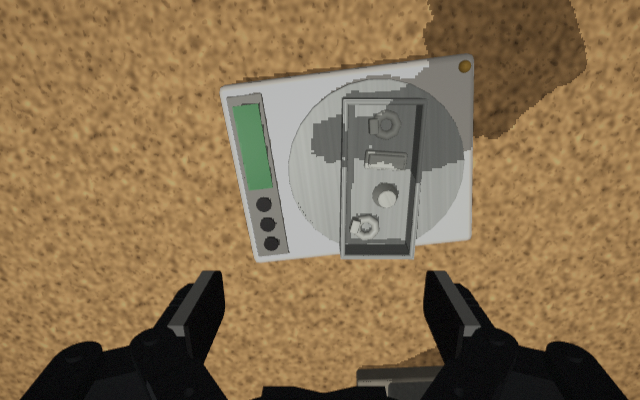

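The wrist view shows the tray on the platform at pixels (345–425, 97–258), between the open fingers' lines once shifted sideways. The pose, (443.8,-355.9) at 86.9°, agrees with the top camera.

Call:
{"fn": "send_rows", "kwargs": {
  "moves": [
    [[0,0,0],[0.1,0.6,0.3],85],
    [[0,0,0],[0.17,1.19,0.9],85],
    [[0,0,0],[0.17,1.19,1.6],85],
    [[0,0,0],[0.17,1.19,2],85],
    [[0,0,0],[0.17,1.19,2],85]
  ]
}}

```text
t: 2.98
tcp_pos: [0.4473, -0.3497, 0.116]
tcp_rot: [-2.268, -2.165, -0.0]
wrist_force: [-0.1, 0.5, -0.0]
width: 0.0848
grasp_force: 0.0
```

Run:
```python
from h import *
go(.4438,-.3559,.050,86.9)
```

```text
shift [-0.17 -0.07  1.65] turn z 0.08 tilt 0.36 j7 0.83 tcp [ 0.4473 -0.3497  0.116 ] t 2.98
```

Call:
{"fn": "send_rows", "kwargs": {
  "moves": [
    [[0,0,0],[-0.05,-0.02,0.5],85],
    [[0,0,0],[-0.05,-0.02,1],85],
    [[0,0,0],[-0.05,-0.02,1],85],
    [[0,0,0],[-0.05,-0.02,1],85]
  ]
}}

```text
t: 3.32
tcp_pos: [0.4467, -0.3546, 0.0799]
tcp_rot: [-2.276, -2.165, -0.001]
wrist_force: [-0.1, -0.5, 1.3]
width: 0.0848
grasp_force: 0.0
```

Run:
```python
from h import *
go(.4438,-.3559,.050,86.9)
```

```text
shift [-0.04 -0.07  0.75] turn z 0.05 tilt 0.06 j7 0.86 tcp [ 0.4467 -0.3546  0.0799] t 3.32
```

Call:
{"fn": "send_rows", "kwargs": {
  "moves": [
    [[0,0,0],[-0.04,-0.07,0.3],85],
    [[0,0,0],[-0.04,-0.07,0.55],85],
    [[0,0,0],[-0.04,-0.07,0.75],85],
    [[0,0,0],[-0.04,-0.07,0.75],85],
    [[0,0,0],[-0.04,-0.07,0.75],85]
  ]
}}

```text
t: 3.73
tcp_pos: [0.4434, -0.3568, 0.0494]
tcp_rot: [-2.277, -2.163, -0.0]
wrist_force: [0.4, -0.2, 0.8]
width: 0.0852
grasp_force: 0.0
```

Run:
```python
from h import *
go(.4438,-.3559,.050,86.9)
```

```text
shift [ 0.02  0.01 -0.02] turn z 0.03 tilt 0.03 j7 0.89 tcp [ 0.4434 -0.3568  0.0494] t 3.73
```

Call:
{"fn": "send_rows", "kwargs": {
  "moves": [
    [[0,0,0],[0,0,0],74],
    [[0,0,0],[0,0,0],66],
    [[0,0,0],[0,0,0],62],
    [[0,0,0],[0,0,0],55],
    [[0,0,0],[0,0,0],50]
  ]
}}

```text
t: 4.15
tcp_pos: [0.4428, -0.3572, 0.0501]
tcp_rot: [2.278, 2.163, -0.0]
wrist_force: [-2.0, 0.7, 7.0]
width: 0.0605
grasp_force: 64.9
```

Call:
{"fn": "send_rows", "kwargs": {
  "moves": [
    [[0,0,0],[0,0,0],50],
    [[0,0,0],[0,0,0],50],
    [[0,0,0],[0,0,0],50]
  ]
}}

```text
t: 4.4
tcp_pos: [0.4428, -0.3572, 0.0501]
tcp_rot: [-2.278, -2.163, 0.0]
wrist_force: [-2.5, 0.7, 7.1]
width: 0.0608
grasp_force: 64.9
```

Call:
{"fn": "send_rows", "kwargs": {
  "moves": [
    [[0,0,0],[0,0,-0.05],50],
    [[0,0,0],[0,0,-0.15],50],
    [[0,0,0],[0,0,-0.3],50],
    [[0,0,0],[0,0,-0.45],50],
    [[0,0,0],[0,0,-0.6],50]
  ]
}}

```text
t: 4.82
tcp_pos: [0.4434, -0.357, 0.0739]
tcp_rot: [2.278, 2.164, 0.0]
wrist_force: [-0.7, -0.3, -2.1]
width: 0.0613
grasp_force: 65.4
```

Call:
{"fn": "send_rows", "kwargs": {
  "moves": [
    [[0,0,0],[0,0,-0.2],50],
    [[0,0,0],[0,0,-0.5],50],
    [[0,0,0],[0,0,-0.9],50],
    [[0,0,0],[0,0,-1.3],50],
    [[0,0,0],[0,0,-1.7],50]
  ]
}}

```text
t: 5.23
tcp_pos: [0.4431, -0.357, 0.1426]
tcp_rot: [2.278, 2.163, -0.0]
wrist_force: [0.3, -0.3, -3.6]
width: 0.0608
grasp_force: 65.5
```

Call:
{"fn": "send_rows", "kwargs": {
  "moves": [
    [[0,0,0],[0,0,-0.4],50],
    [[0,0,0],[0,0,-0.8],50],
    [[0,0,0],[0,0,-1.2],50],
    [[0,0,0],[0,0,-1.5],50],
    [[0,0,0],[0,0,-1.7],50]
  ]
}}

```text
t: 5.65
tcp_pos: [0.4434, -0.3573, 0.2113]
tcp_rot: [2.277, 2.162, 0.001]
wrist_force: [0.8, -0.3, -2.7]
width: 0.0606
grasp_force: 65.6
```

Run:
```python
from h import *
go(.6375,.007,.22,88.5)
go(.56,-.18,.24,88.5)
s=arm.read_state();print(s["wrist_force"],s["torque"],s["width"])
p,d=arm.capture("wrist");cv2.imwrite("pics/w2.png",p[:,:,::-1])
p,d=arm.capture("top");w=cloud(d,arm.camera_model("top"))
q=w[(w[...,2]>.042)&(w[...,2]<.055)&(w[...,0]>.35)&(w[...,0]<.55)&(w[...,1]>-.45)&(w[...,1]<-.25)];print(q.min(0),q.max(0),(q.min(0)+q.max(0))/2)
```

```text
shift [ 9.35  4.38 -0.22] turn z -0.29 tilt 0.12 j7 0.79 tcp [ 0.4434 -0.3573  0.2113] t 5.65
shift [ 4.58  2.68 -0.72] turn z -0.29 tilt 0.12 j7 0.79 tcp [ 0.4434 -0.3573  0.2113] t 5.65
[ 0.84848309 -0.26714193 -2.73948046] [ 0.00839358 -0.03084259 -0.05750559] 0.060632182029822866
[ 0.37863252 -0.3591938   0.04213338] [ 0.51696132 -0.27718522  0.05474943] [ 0.44779692 -0.31818951  0.0484414 ]
```

View pics/w2.png

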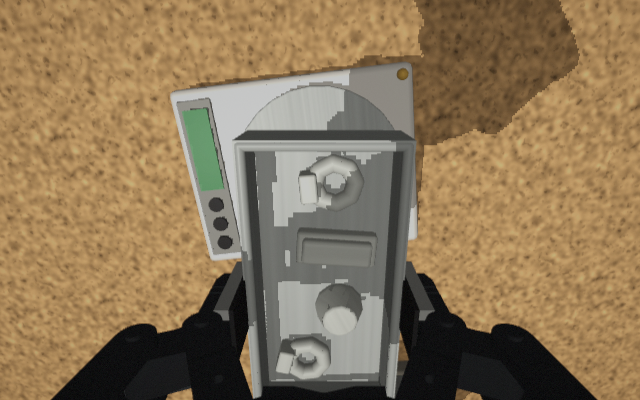

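The wrist view shows the tray gripped at mid-length and level, with all four castings inside. Next I carry it over the jar to the bay.

Call:
{"fn": "send_rows", "kwargs": {
  "moves": [
    [[0,0,0],[0.2,0.1,-0.2],50],
    [[0,0,-0.1],[0.6,0.3,-0.4],50],
    [[0,0,-0.2],[1.2,0.6,-0.6],50],
    [[0,0,-0.3],[1.9,0.9,-0.7],50],
    [[0,0,-0.3],[2.6,1.2,-0.7],50]
  ]
}}

```text
t: 6.17
tcp_pos: [0.4972, -0.2542, 0.2378]
tcp_rot: [2.25, 2.192, 0.0]
wrist_force: [0.2, -0.1, -3.3]
width: 0.061
grasp_force: 65.8
```

Call:
{"fn": "send_rows", "kwargs": {
  "moves": [
    [[0,0,0],[0.7,0.3,0],50],
    [[0,0,0],[1.4,0.6,0],50],
    [[0,0,0],[2.1,0.95,0],50],
    [[0,0,0],[2.8,1.3,0],50],
    [[0,0,0],[3.5,1.65,0],50]
  ]
}}

```text
t: 6.58
tcp_pos: [0.5662, -0.1149, 0.2368]
tcp_rot: [-2.248, -2.193, 0.001]
wrist_force: [-0.4, 0.5, -2.5]
width: 0.0608
grasp_force: 65.8
```

Call:
{"fn": "send_rows", "kwargs": {
  "moves": [
    [[0,0,0],[0.7,0.35,0],50],
    [[0,0,0],[1.3,0.7,0],50],
    [[0,0,0],[1.8,0.9,0],50],
    [[0,0,0],[2.2,1.1,0],50],
    [[0,0,0],[2.5,1.2,0],50]
  ]
}}

```text
t: 7.0
tcp_pos: [0.617, -0.0151, 0.2362]
tcp_rot: [-2.245, -2.195, 0.001]
wrist_force: [-0.9, 0.3, -2.9]
width: 0.0608
grasp_force: 65.9
```

Run:
```python
from h import *
go(.6375,.007,.05,88.5)
```

```text
shift [0.56 0.51 4.66] turn z 0.04 tilt 0.11 j7 0.14 tcp [ 0.617  -0.0151  0.2362] t 7.0
```

Call:
{"fn": "send_rows", "kwargs": {
  "moves": [
    [[0,0,0],[0.15,0.15,0.2],50],
    [[0,0,0],[0.3,0.3,0.5],50],
    [[0,0,0],[0.45,0.45,0.9],50],
    [[0,0,0],[0.56,0.5,1.4],50],
    [[0,0,0],[0.56,0.5,1.9],50]
  ]
}}

```text
t: 7.42
tcp_pos: [0.6373, 0.0036, 0.1592]
tcp_rot: [-2.249, -2.193, 0.001]
wrist_force: [-0.3, -0.9, -3.7]
width: 0.0606
grasp_force: 66.0
```

Call:
{"fn": "send_rows", "kwargs": {
  "moves": [
    [[0,0,0],[0,0,0.5],50],
    [[0,0,0],[0,0,1],50],
    [[0,0,0],[0,0,1.4],50],
    [[0,0,0],[0,0,1.6],50],
    [[0,0,0],[0,0,1.7],50]
  ]
}}

```text
t: 7.83
tcp_pos: [0.6359, 0.0023, 0.0909]
tcp_rot: [-2.25, -2.19, 0.005]
wrist_force: [-0.7, 0.2, -2.5]
width: 0.0608
grasp_force: 65.8
```

Call:
{"fn": "send_rows", "kwargs": {
  "moves": [
    [[0,0,0],[0,0,0.2],50],
    [[0,0,0],[0,0,0.4],50],
    [[0,0,0],[0,0,0.4],50]
  ]
}}

```text
t: 8.08
tcp_pos: [0.6366, 0.0032, 0.076]
tcp_rot: [-2.249, -2.192, 0.002]
wrist_force: [-0.7, 0.3, -4.2]
width: 0.0606
grasp_force: 65.8
```

Run:
```python
from h import *
go(.6375,.007,.012,88.5)
p,d=arm.capture("wrist");w=cloud(d,arm.camera_model("wrist"))
cv2.imwrite("pics/w3.png",p[:,:,::-1])
p,d=arm.capture("top");w=cloud(d,arm.camera_model("top"))
print("rack",rect(w,d,(.46,.58,-.1,.1),(.013,.05)))
```

```text
shift [0.1  0.02 1.6 ] turn z 0.01 tilt 0.08 j7 0.17 tcp [0.6366 0.0032 0.076 ] t 8.08
rack (array([528. , -18.6]), array([106.1, 104.1]), 89.6, 1074)
```

View pics/w3.png

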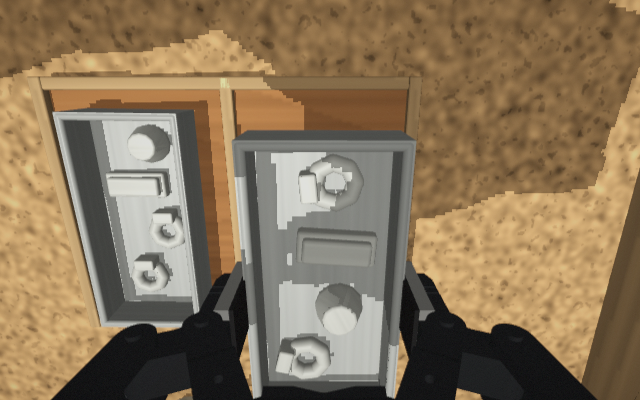

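The wrist view shows the tray centred over the free bay, the bay's lips at columns 228 and 413, with the racked tray clear to the left.

Call:
{"fn": "send_rows", "kwargs": {
  "moves": [
    [[0,0,0],[0.03,0.02,0.2],50],
    [[0,0,0],[0.06,0.02,0.5],50],
    [[0,0,0],[0.06,0.02,0.8],50],
    [[0,0,0],[0.06,0.02,1.05],50],
    [[0,0,0],[0.06,0.02,1.2],50]
  ]
}}

```text
t: 8.6
tcp_pos: [0.6369, 0.0059, 0.027]
tcp_rot: [-2.248, -2.192, 0.003]
wrist_force: [-0.4, 0.5, -3.0]
width: 0.0607
grasp_force: 66.0
```

Call:
{"fn": "send_rows", "kwargs": {
  "moves": [
    [[0,0,0],[0,0,0.08],50],
    [[0,0,0],[0,0,0.16],50],
    [[0,0,0],[0,0,0.22],50],
    [[0,0,0],[0,0,0.26],50],
    [[0,0,0],[0,0,0.26],50]
  ]
}}

```text
t: 9.02
tcp_pos: [0.6381, 0.0056, 0.0188]
tcp_rot: [2.249, 2.193, 0.0]
wrist_force: [0.0, 0.3, -2.0]
width: 0.0609
grasp_force: 66.0
```

Run:
```python
from h import *
go(.6375,.0057,.012,88.5)
print(arm.read_state()["wrist_force"])
```

```text
shift [ 0.   -0.01  0.17] turn z 0.01 tilt 0.01 j7 0.19 tcp [0.6381 0.0056 0.0188] t 9.02
[ 0.03977012  0.3157199  -1.96469575]
```

Call:
{"fn": "send_rows", "kwargs": {
  "moves": [
    [[0,0,0],[0,0,0.05],50],
    [[0,0,0],[0,0,0.08],50],
    [[0,0,0],[0,0,0.1],50],
    [[0,0,0],[0,0,0.1],50],
    [[0,0,0],[0,0,0.1],50]
  ]
}}

```text
t: 9.43
tcp_pos: [0.638, 0.0056, 0.0149]
tcp_rot: [2.249, 2.193, 0.0]
wrist_force: [0.0, -0.8, -3.2]
width: 0.0607
grasp_force: 66.0
```

Call:
{"fn": "send_rows", "kwargs": {
  "moves": [
    [[0,0,0],[0,0,0.02],50],
    [[0,0,0],[0,0,0.04],50],
    [[0,0,0],[0,0,0.05],50],
    [[0,0,0],[0,0,0.05],50]
  ]
}}

```text
t: 9.77
tcp_pos: [0.6379, 0.0056, 0.0127]
tcp_rot: [-2.249, -2.193, 0.0]
wrist_force: [1.0, -0.0, -3.1]
width: 0.0609
grasp_force: 66.0
```

Call:
{"fn": "send_rows", "kwargs": {
  "moves": [
    [[0,0,0],[0,0,0.02],50],
    [[0,0,0],[0,0,0.03],50],
    [[0,0,0],[0,0,0.03],50],
    [[0,0,0],[0,0,0.03],50]
  ]
}}

```text
t: 10.1
tcp_pos: [0.6381, 0.0056, 0.0121]
tcp_rot: [2.249, 2.193, 0.0]
wrist_force: [-3.3, 0.1, 4.9]
width: 0.0604
grasp_force: 66.7
```

Call:
{"fn": "send_rows", "kwargs": {
  "moves": [
    [[0,0,0],[0,0,0.02],50],
    [[0,0,0],[0,0,0.03],50],
    [[0,0,0],[0,0,0.03],50],
    [[0,0,0],[0,0,0.03],50]
  ]
}}

```text
t: 10.43
tcp_pos: [0.6381, 0.0057, 0.0121]
tcp_rot: [2.249, 2.193, 0.001]
wrist_force: [-4.6, 1.4, 15.3]
width: 0.0606
grasp_force: 68.1
```

Call:
{"fn": "send_rows", "kwargs": {
  "moves": [
    [[0,0,0],[0,0,-0.04],50],
    [[0,0,0],[0,0,-0.04],58],
    [[0,0,0],[0,0,-0.04],63],
    [[0,0,0],[0,0,-0.04],67],
    [[0,0,0],[0,0,-0.04],70]
  ]
}}

```text
t: 10.85
tcp_pos: [0.6382, 0.0056, 0.0119]
tcp_rot: [2.249, 2.193, -0.0]
wrist_force: [-0.8, -0.2, -0.2]
width: 0.0701
grasp_force: 0.0
```

Call:
{"fn": "send_rows", "kwargs": {
  "moves": [
    [[0,0,0],[0,0,0],73],
    [[0,0,0],[0,0,0],73],
    [[0,0,0],[0,0,-0.2],73],
    [[0,0,0],[0,0,-0.5],73],
    [[0,0,0],[0,0,-1],73]
  ]
}}

```text
t: 11.27
tcp_pos: [0.637, 0.0057, 0.0518]
tcp_rot: [-2.248, -2.192, 0.003]
wrist_force: [0.5, 0.3, -0.1]
width: 0.0729
grasp_force: 0.0
```

Call:
{"fn": "send_rows", "kwargs": {
  "moves": [
    [[0,0,0],[0,0,-0.8],85],
    [[0,0,0],[0,0,-1.7],85],
    [[0,0,0],[0,0,-2.6],85],
    [[0,0,0],[0,0,-3.6],85],
    [[0,0,0],[0,0,-4.4],85]
  ]
}}

```text
t: 11.68
tcp_pos: [0.6383, 0.0052, 0.2328]
tcp_rot: [2.248, 2.191, 0.004]
wrist_force: [0.8, 0.3, -0.6]
width: 0.0849
grasp_force: 0.0
```

Run:
```python
from h import *
p,d=arm.capture("wrist");w=cloud(d,arm.camera_model("wrist"))
cv2.imwrite("pics/w4.png",p[:,:,::-1])
print("placed",rect(w,d,(.587,.69,-.08,.1),(.028,.05)))
p,d=arm.capture("top");w=cloud(d,arm.camera_model("top"))
np.savez("top1.npz",p=p,d=d)
k=(d>0)&(w[...,1]>.2)&(w[...,1]<.40)&(w[...,0]>.4)&(w[...,0]<.53)&(w[...,2]>.019)&(w[...,2]<.04)
import itertools
n,l,st,c=cv2.connectedComponentsWithStats(cv2.dilate(k.astype(np.uint8),np.ones((3,3))))
for i in range(1,n):
    q=w[k&(l==i)]
    if len(q)>40: print(q.mean(0).round(3),cv2.minAreaRect((q[:,:2]*1000).astype(np.float32)),len(q))
go(.48,.29,.25,104)
```

```text
placed (array([643.2,   4.5]), array([130. ,  62.2]), 88.5, 2479)
[0.489 0.335 0.028] ((491.43170166015625, 341.8705749511719), (106.08403778076172, 43.77988815307617), 79.61946868896484) 141
[0.434 0.362 0.027] ((448.24993896484375, 362.48138427734375), (39.55043029785156, 85.62960052490234), 14.219233512878418) 110
shift [ 7.02 -4.2  -0.4 ] turn z -3.1 tilt 0.69 j7 0.11 tcp [0.6408 0.0048 0.2361] t 11.78
```

View pics/w4.png

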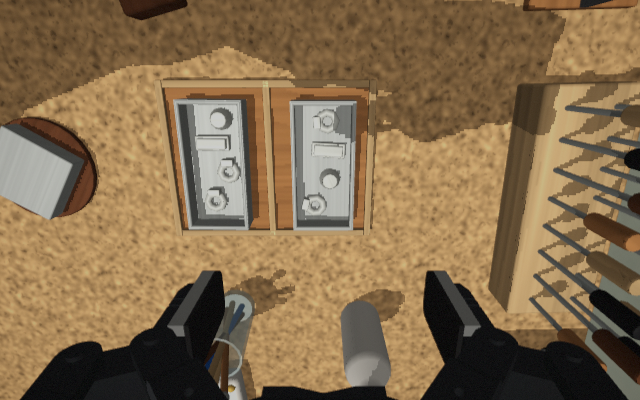

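The wrist view shows both trays flat in their bays, the weighed one at (290–355, 100–230) with four castings. Next: the waiting tray.

Run:
```python
from h import *
f=np.load("top1.npz");d=f["d"];w=cloud(d,arm.camera_model("top"))
print(rect(w,d,(.41,.525,.27,.45),(.022,.04)))
go(.463,.36,.25,104.5)
```

```text
(array([461.2, 359.9]), array([131.8,  63.4]), 104.3, 316)
shift [ 8.76 -4.67 -0.4 ] turn z -3.2 tilt 0.69 j7 0.11 tcp [0.6408 0.0048 0.2361] t 11.78
```

Call:
{"fn": "send_rows", "kwargs": {
  "moves": [
    [[0,0,0],[0.6,-0.3,-0.1],85],
    [[0,0,0],[1.4,-0.7,-0.2],85],
    [[0,0,0],[2.2,-1.1,-0.4],85],
    [[0,0,0],[3,-1.6,-0.4],85],
    [[0,0,0],[3.8,-2,-0.4],85]
  ]
}}

```text
t: 12.2
tcp_pos: [0.5606, 0.1607, 0.2451]
tcp_rot: [2.25, 2.192, 0.002]
wrist_force: [0.6, 0.1, -0.2]
width: 0.0854
grasp_force: 0.0
```

Call:
{"fn": "send_rows", "kwargs": {
  "moves": [
    [[0,0,-0.6],[0.8,-0.4,0],85],
    [[0,0,-1.3],[1.7,-0.9,0],85],
    [[0,0,-2],[2.6,-1.4,0],85],
    [[0,0,-2.6],[3.5,-1.9,0],85],
    [[0,0,-3.1],[4.3,-2.3,0],85]
  ]
}}

```text
t: 12.62
tcp_pos: [0.4721, 0.3362, 0.2447]
tcp_rot: [-1.928, -2.48, -0.001]
wrist_force: [0.7, 1.1, 0.2]
width: 0.0851
grasp_force: 0.0
```

Call:
{"fn": "send_rows", "kwargs": {
  "moves": [
    [[0,0,0],[0.4,-0.2,0.2],85],
    [[0,0,0],[0.4,-0.2,0.5],85],
    [[0,0,0],[0.4,-0.2,0.9],85],
    [[0,0,0],[0.4,-0.2,1],85],
    [[0,0,0],[0.4,-0.2,1],85]
  ]
}}

```text
t: 13.03
tcp_pos: [0.4619, 0.3469, 0.2033]
tcp_rot: [-1.933, -2.476, 0.004]
wrist_force: [0.6, -0.2, 0.1]
width: 0.0851
grasp_force: 0.0
```

Call:
{"fn": "send_rows", "kwargs": {
  "moves": [
    [[0,0,0],[0,0,0],85],
    [[0,0,0],[0,0,0],85]
  ]
}}

```text
t: 13.2
tcp_pos: [0.4633, 0.3474, 0.205]
tcp_rot: [1.934, 2.475, 0.002]
wrist_force: [0.0, -0.7, -0.0]
width: 0.0852
grasp_force: 0.0
```

Run:
```python
from h import *
s=arm.read_state();print(np.abs(s["joint_vel"]).max())
p,d=arm.capture("wrist");w=cloud(d,arm.camera_model("wrist"))
cv2.imwrite("pics/w5.png",p[:,:,::-1])
r=rect(w,d,(.40,.52,.27,.45),(.023,.04));print(r)
go(r[0][0]/1e3,r[0][1]/1e3,.005,r[2])
```

```text
0.003427248391885755
(array([458.4, 358.9]), array([130.5,  62.1]), 104.1, 1831)
shift [ 0.31 -0.06  5.  ] turn z -0.02 tilt 0.09 j7 -0.31 tcp [0.4633 0.3474 0.2051] t 13.25
```

View pics/w5.png

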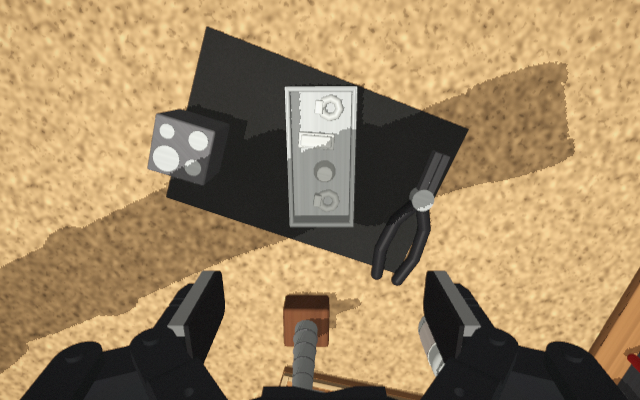

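The wrist view shows the tray at (285–357, 87–228). The block (left) and pliers (right) leave room for the fingers.

Call:
{"fn": "send_rows", "kwargs": {
  "moves": [
    [[0,0,0],[0.1,0,0.5],85],
    [[0,0,0],[0.2,-0.05,1.3],85],
    [[0,0,0],[0.3,-0.06,2.1],85],
    [[0,0,0],[0.3,-0.06,2.9],85],
    [[0,0,0],[0.3,-0.06,3.3],85]
  ]
}}

```text
t: 13.67
tcp_pos: [0.4562, 0.3581, 0.0694]
tcp_rot: [-1.932, -2.476, 0.004]
wrist_force: [-0.7, -0.1, 0.3]
width: 0.085
grasp_force: 0.0
```

Call:
{"fn": "send_rows", "kwargs": {
  "moves": [
    [[0,0,0],[0,0,0.3],85],
    [[0,0,0],[0,0,0.6],85],
    [[0,0,0],[0,0,0.6],85],
    [[0,0,0],[0,0,0.6],85]
  ]
}}

```text
t: 14.0
tcp_pos: [0.4577, 0.3585, 0.0482]
tcp_rot: [-1.934, -2.476, 0.0]
wrist_force: [-0.2, -0.0, 0.5]
width: 0.0849
grasp_force: 0.0
```

Run:
```python
from h import *
go(.459,.359,.005,104.1)
```

```text
shift [0.01 0.04 1.08] turn z -0.02 tilt 0.01 j7 -0.28 tcp [0.4577 0.3585 0.0482] t 14.0
```

Call:
{"fn": "send_rows", "kwargs": {
  "moves": [
    [[0,0,0],[0,0.03,0.4],85],
    [[0,0,0],[0,0.03,0.7],85],
    [[0,0,0],[0,0.03,0.95],85],
    [[0,0,0],[0,0.03,1.07],85],
    [[0,0,0],[0,0.03,1.07],85]
  ]
}}

```text
t: 14.42
tcp_pos: [0.4584, 0.3587, 0.0049]
tcp_rot: [-1.933, -2.476, 0.001]
wrist_force: [-0.1, 0.1, 0.6]
width: 0.0852
grasp_force: 0.0
```

Call:
{"fn": "send_rows", "kwargs": {
  "moves": [
    [[0,0,0],[0,0,0],74],
    [[0,0,0],[0,0,0],66],
    [[0,0,0],[0,0,0],62],
    [[0,0,0],[0,0,0],55],
    [[0,0,0],[0,0,0],50]
  ]
}}

```text
t: 14.83
tcp_pos: [0.4586, 0.359, 0.0063]
tcp_rot: [-1.933, -2.476, -0.001]
wrist_force: [-1.8, -0.1, 6.3]
width: 0.0604
grasp_force: 65.0
```

Call:
{"fn": "send_rows", "kwargs": {
  "moves": [
    [[0,0,0],[0,0,0],50],
    [[0,0,0],[0,0,0],50],
    [[0,0,0],[0,0,0],50]
  ]
}}

```text
t: 15.08
tcp_pos: [0.4586, 0.359, 0.0064]
tcp_rot: [-1.933, -2.476, -0.001]
wrist_force: [-1.7, -1.2, 6.6]
width: 0.0607
grasp_force: 65.0
```

Call:
{"fn": "send_rows", "kwargs": {
  "moves": [
    [[0,0,0],[0,0,-0.05],50],
    [[0,0,0],[0,0,-0.15],50],
    [[0,0,0],[0,0,-0.3],50],
    [[0,0,0],[0,0,-0.5],50],
    [[0,0,0],[0,0,-0.8],50]
  ]
}}

```text
t: 15.5
tcp_pos: [0.4581, 0.3585, 0.0374]
tcp_rot: [-1.933, -2.476, 0.002]
wrist_force: [-0.0, -0.0, -3.3]
width: 0.0606
grasp_force: 65.6
```

Call:
{"fn": "send_rows", "kwargs": {
  "moves": [
    [[0,0,0],[0,0,-0.4],50],
    [[0,0,0],[0,0,-0.9],50],
    [[0,0,0],[0,0,-1.4],50],
    [[0,0,0],[0,0,-1.9],50],
    [[0,0,0],[0,0,-2.4],50]
  ]
}}

```text
t: 15.92
tcp_pos: [0.4584, 0.3586, 0.1349]
tcp_rot: [1.933, 2.476, 0.0]
wrist_force: [0.1, -0.2, -3.2]
width: 0.0606
grasp_force: 65.6
```

Call:
{"fn": "send_rows", "kwargs": {
  "moves": [
    [[0,0,0],[0,0,-0.5],50],
    [[0,0,0],[0,0,-1],50],
    [[0,0,0],[0,0,-1.5],50],
    [[0,0,0],[0,0,-2],50],
    [[0,0,0],[0,0,-2.4],50]
  ]
}}

```text
t: 16.33
tcp_pos: [0.4586, 0.3587, 0.2316]
tcp_rot: [1.933, 2.476, 0.002]
wrist_force: [0.5, 0.1, -3.8]
width: 0.0604
grasp_force: 65.7
```

Call:
{"fn": "send_rows", "kwargs": {
  "moves": [
    [[0,0,0],[0,0,-0.2],50],
    [[0,0,0],[0,0,-0.3],50],
    [[0,0,0],[0,0,-0.3],50]
  ]
}}

```text
t: 16.58
tcp_pos: [0.4586, 0.3589, 0.2419]
tcp_rot: [1.933, 2.476, 0.001]
wrist_force: [0.6, 0.5, -3.8]
width: 0.061
grasp_force: 65.8
```

Run:
```python
from h import *
for p in [(.53,.12,.24),(.53,-.08,.24),(.443,-.352,.24)]:go(*p,88)
# platform centre, clear now
s,m="top",arm.camera_model("top")
p,d=arm.capture(s);w=cloud(d,m)
k=(w[...,2]>.043)&(w[...,2]<.055)&(w[...,0]>.35)&(w[...,0]<.54)&(w[...,1]>-.45)&(w[...,1]<-.26)
print(rect(w,d,(.35,.54,-.45,-.26),(.043,.055)),w[k].mean(0),np.sqrt(0))
c,sz=cv2.minEnclosingCircle((w[k][:,:2]*1000).astype(np.float32));print(c,sz)
p,d=arm.capture("wrist");cv2.imwrite("pics/w6.png",p[:,:,::-1])
```

```text
shift [-6.23  0.28  0.04] turn z 3.21 tilt 0.06 j7 -0.34 tcp [0.4586 0.3589 0.2419] t 16.58
shift [-11.08  -0.93   0.04] turn z 3.21 tilt 0.06 j7 -0.34 tcp [0.4586 0.3589 0.2419] t 16.58
shift [-17.15  -4.69   0.04] turn z 3.21 tilt 0.06 j7 -0.34 tcp [0.4586 0.3589 0.2419] t 16.58
(array([ 443.1, -352.4]), array([149., 148.]), 90.6, 3219) [ 0.44246339 -0.35189635  0.04845064] 0.0
(442.93682861328125, -352.50555419921875) 75.55361938476562
```

View pics/w6.png

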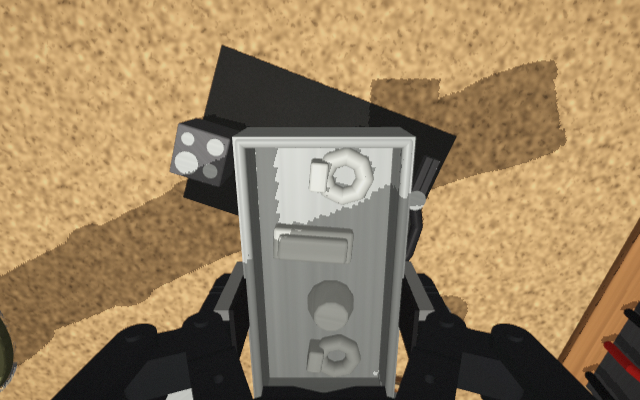

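The tray is gripped level with its four castings. The platform, now clear, fits a circle of radius 75.5 mm, as given, centred at (443,-352.4). I carry the tray across.

Call:
{"fn": "send_rows", "kwargs": {
  "moves": [
    [[0,0,0],[-0.2,0,0],50],
    [[0,0,0],[-0.6,0,0],50],
    [[0,0,0],[-1.2,0.1,0],50],
    [[0,0,0],[-1.9,0.1,0],50],
    [[0,0,0],[-2.6,0.1,0],50]
  ]
}}

```text
t: 17.1
tcp_pos: [0.4875, 0.2573, 0.2401]
tcp_rot: [-1.932, -2.477, 0.003]
wrist_force: [-0.1, -0.3, -3.8]
width: 0.0607
grasp_force: 65.7
```

Call:
{"fn": "send_rows", "kwargs": {
  "moves": [
    [[0,0,0],[-0.7,0,0],50],
    [[0,0,0],[-1.4,0.1,0],50],
    [[0,0,0],[-2.1,0.1,0],50],
    [[0,0,0],[-2.8,0.1,0],50],
    [[0,0,0],[-3.5,0.1,0],50]
  ]
}}

```text
t: 17.52
tcp_pos: [0.5252, 0.1219, 0.2404]
tcp_rot: [-1.933, -2.475, 0.003]
wrist_force: [0.3, 0.1, -3.1]
width: 0.0607
grasp_force: 65.7
```

Call:
{"fn": "send_rows", "kwargs": {
  "moves": [
    [[0,0,0],[-0.7,-0.1,0],50],
    [[0,0,0],[-1.4,-0.2,0],50],
    [[0,0,0],[-2.1,-0.4,0],50],
    [[0,0,0],[-2.8,-0.6,0],50],
    [[0,0,0],[-3.5,-0.8,0],50]
  ]
}}

```text
t: 17.93
tcp_pos: [0.5276, -0.0216, 0.2404]
tcp_rot: [-1.933, -2.475, 0.002]
wrist_force: [0.6, -0.2, -2.3]
width: 0.0605
grasp_force: 65.7
```

Run:
```python
from h import *
go(.443,-.352,.22,88)
```

```text
shift [-7.5  -4.05  0.52] turn z 3.2 tilt 0.1 j7 0.39 tcp [ 0.5276 -0.0216  0.2404] t 17.93
```

Call:
{"fn": "send_rows", "kwargs": {
  "moves": [
    [[0,0,0.2],[-0.65,-0.3,0],50],
    [[0,0,0.6],[-1.3,-0.65,0],50],
    [[0,0,1.1],[-1.95,-1,0],50],
    [[0,0,1.6],[-2.6,-1.4,0],50],
    [[0,0,2.1],[-3.25,-1.75,0],50]
  ]
}}

```text
t: 18.35
tcp_pos: [0.4904, -0.1644, 0.2405]
tcp_rot: [-2.154, -2.285, 0.002]
wrist_force: [1.4, -1.2, -2.8]
width: 0.0607
grasp_force: 65.7
```

Run:
```python
from h import *
go(.443,-.352,.22,88)
```

```text
shift [-4.61 -1.46  0.51] turn z 1.08 tilt 0.11 j7 0.52 tcp [ 0.4904 -0.1644  0.2405] t 18.35
```

Call:
{"fn": "send_rows", "kwargs": {
  "moves": [
    [[0,0,0.4],[-0.7,-0.25,0],50],
    [[0,0,0.7],[-1.4,-0.45,0],50],
    [[0,0,0.9],[-2.1,-0.7,0],50],
    [[0,0,1],[-2.7,-0.9,0],50],
    [[0,0,1],[-3.2,-1.05,0],50]
  ]
}}

```text
t: 18.77
tcp_pos: [0.456, -0.2955, 0.2405]
tcp_rot: [-2.252, -2.189, 0.002]
wrist_force: [0.4, -0.3, -3.2]
width: 0.0607
grasp_force: 65.7
```

Call:
{"fn": "send_rows", "kwargs": {
  "moves": [
    [[0,0,0],[-0.4,-0.1,0],50],
    [[0,0,0],[-0.7,-0.2,0],50],
    [[0,0,0],[-0.9,-0.25,0.1],50],
    [[0,0,0],[-1,-0.25,0.3],50],
    [[0,0,0],[-1,-0.25,0.5],50]
  ]
}}

```text
t: 19.18
tcp_pos: [0.4469, -0.333, 0.2202]
tcp_rot: [-2.25, -2.192, 0.0]
wrist_force: [0.7, -0.4, -2.8]
width: 0.061
grasp_force: 65.7
```

Run:
```python
from h import *
go(.443,-.352,.0514,88)
```

```text
shift [-0.48 -0.09  4.22] turn z 0.1 tilt 0.01 j7 0.8 tcp [ 0.4469 -0.333   0.2202] t 19.18
```

Call:
{"fn": "send_rows", "kwargs": {
  "moves": [
    [[0,0,0],[-0.15,-0.02,0.3],50],
    [[0,0,0.1],[-0.3,-0.05,0.7],50],
    [[0,0,0.1],[-0.42,-0.08,1.2],50],
    [[0,0,0.1],[-0.45,-0.08,1.7],50],
    [[0,0,0.1],[-0.45,-0.08,2.1],50]
  ]
}}

```text
t: 19.6
tcp_pos: [0.4431, -0.3496, 0.1347]
tcp_rot: [-2.256, -2.183, 0.0]
wrist_force: [-0.6, 0.4, -3.8]
width: 0.0607
grasp_force: 65.7
```

Call:
{"fn": "send_rows", "kwargs": {
  "moves": [
    [[0,0,0],[0,0,0.4],50],
    [[0,0,0],[0,0,0.8],50],
    [[0,0,0],[0,0,1.1],50],
    [[0,0,0],[0,0,1.3],50],
    [[0,0,0],[0,0,1.4],50]
  ]
}}

```text
t: 20.02
tcp_pos: [0.4432, -0.3493, 0.0793]
tcp_rot: [-2.256, -2.183, 0.0]
wrist_force: [-0.4, 0.3, -2.3]
width: 0.0611
grasp_force: 65.7
```

Call:
{"fn": "send_rows", "kwargs": {
  "moves": [
    [[0,0,0],[0,0,0],50],
    [[0,0,0],[0,0,0],50]
  ]
}}

```text
t: 20.18
tcp_pos: [0.4437, -0.3505, 0.0813]
tcp_rot: [2.258, 2.184, -0.0]
wrist_force: [0.3, 0.3, -3.4]
width: 0.0607
grasp_force: 65.7
```

Run:
```python
from h import *
go(.443,-.352,.0514,88)
```

```text
shift [-0.04 -0.02  0.75] turn z 0.01 tilt 0.01 j7 0.91 tcp [ 0.4437 -0.3505  0.0813] t 20.18
```

Call:
{"fn": "send_rows", "kwargs": {
  "moves": [
    [[0,0,0],[-0.04,-0.02,0.15],50],
    [[0,0,0],[-0.04,-0.02,0.3],50],
    [[0,0,0],[-0.04,-0.02,0.45],50],
    [[0,0,0],[-0.04,-0.02,0.55],50],
    [[0,0,0],[-0.04,-0.02,0.6],50]
  ]
}}

```text
t: 20.6
tcp_pos: [0.4423, -0.3519, 0.0564]
tcp_rot: [-2.258, -2.183, 0.0]
wrist_force: [-0.9, 0.2, -2.7]
width: 0.0607
grasp_force: 65.8
```

Call:
{"fn": "send_rows", "kwargs": {
  "moves": [
    [[0,0,0],[0,0,0.03],50],
    [[0,0,0],[0,0,0.06],50],
    [[0,0,0],[0,0,0.08],50],
    [[0,0,0],[0,0,0.08],50],
    [[0,0,0],[0,0,0.08],50]
  ]
}}

```text
t: 21.02
tcp_pos: [0.4426, -0.3522, 0.0542]
tcp_rot: [2.259, 2.183, 0.0]
wrist_force: [-0.4, -0.2, -2.8]
width: 0.0605
grasp_force: 65.8
```

Call:
{"fn": "send_rows", "kwargs": {
  "moves": [
    [[0,0,0],[0,0,0.02],50],
    [[0,0,0],[0,0,0.04],50],
    [[0,0,0],[0,0,0.05],50],
    [[0,0,0],[0,0,0.05],50],
    [[0,0,0],[0,0,0.05],50]
  ]
}}

```text
t: 21.43
tcp_pos: [0.4425, -0.3522, 0.052]
tcp_rot: [-2.259, -2.183, 0.0]
wrist_force: [0.3, 0.1, -3.8]
width: 0.0605
grasp_force: 65.8
```

Call:
{"fn": "send_rows", "kwargs": {
  "moves": [
    [[0,0,0],[0,0,0.02],50],
    [[0,0,0],[0,0,0.03],50],
    [[0,0,0],[0,0,0.03],50],
    [[0,0,0],[0,0,0.03],50]
  ]
}}

```text
t: 21.77
tcp_pos: [0.4427, -0.3523, 0.0514]
tcp_rot: [2.259, 2.183, 0.0]
wrist_force: [-1.1, 1.7, 5.6]
width: 0.0606
grasp_force: 66.6
```

Contact: the force went from −3.8 to +5.6 N. Open gently, then lift.

Call:
{"fn": "send_rows", "kwargs": {
  "moves": [
    [[0,0,0],[0,0,0],50],
    [[0,0,0],[0,0,0],58],
    [[0,0,0],[0,0,0],63],
    [[0,0,0],[0,0,0],67],
    [[0,0,0],[0,0,0],72]
  ]
}}

```text
t: 22.18
tcp_pos: [0.4428, -0.3523, 0.0508]
tcp_rot: [2.259, 2.183, -0.0]
wrist_force: [0.1, -1.2, 0.5]
width: 0.0721
grasp_force: 0.0
```

Call:
{"fn": "send_rows", "kwargs": {
  "moves": [
    [[0,0,0],[0,0,0],80],
    [[0,0,0],[0,0,0],80],
    [[0,0,0],[0,0,-0.2],80],
    [[0,0,0],[0,0,-0.5],80],
    [[0,0,0],[0,0,-1],80]
  ]
}}

```text
t: 22.6
tcp_pos: [0.4418, -0.3515, 0.0903]
tcp_rot: [-2.257, -2.181, 0.001]
wrist_force: [-0.4, 0.1, 0.3]
width: 0.0797
grasp_force: 0.0
```

Call:
{"fn": "send_rows", "kwargs": {
  "moves": [
    [[0,0,0],[0,0,-0.8],85],
    [[0,0,0],[0,0,-1.6],85],
    [[0,0,0],[0,0,-2.4],85],
    [[0,0,0],[0,0,-3],85],
    [[0,0,0],[0,0,-3.2],85]
  ]
}}

```text
t: 23.02
tcp_pos: [0.4435, -0.3536, 0.2235]
tcp_rot: [2.255, 2.178, 0.002]
wrist_force: [0.5, -0.9, 0.3]
width: 0.0855
grasp_force: 0.0
```

Call:
{"fn": "send_rows", "kwargs": {
  "moves": [
    [[0,0,0],[0,0,0],85],
    [[0,0,0],[0,0,0],85],
    [[0,0,0],[0,0,0],85]
  ]
}}

```text
t: 23.27
tcp_pos: [0.442, -0.3514, 0.2175]
tcp_rot: [-2.257, -2.182, 0.0]
wrist_force: [-0.5, 0.1, 0.2]
width: 0.0848
grasp_force: 0.0
```

Run:
```python
from h import *
p,d=arm.capture("wrist");w=cloud(d,arm.camera_model("wrist"))
print("on scale",rect(w,d,(.35,.53,-.45,-.26),(.068,.09)))
pt,d=arm.capture("top");w=cloud(d,arm.camera_model("top"))
print("in bay",rect(w,d,(.595,.69,-.08,.1),(.028,.05)),"racked",rect(w,d,(.48,.58,-.08,.1),(.028,.05)))
o=np.zeros((600,640,3),np.uint8);o[:400]=p;o[400:,:320]=cv2.resize(pt,(320,200));o[400:,320:]=cv2.resize(arm.capture("scene")[0],(320,200))
cv2.imwrite("pics/end.png",o[:,:,::-1])
```

```text
on scale (array([ 443.1, -351.8]), array([129.6,  62.2]), 88.0, 2135)
in bay (array([641.2,   5.4]), array([129.8,  64.3]), 88.5, 359) racked (array([533.3,   9.3]), array([130. ,  64.1]), 87.3, 338)
```

View pics/end.png

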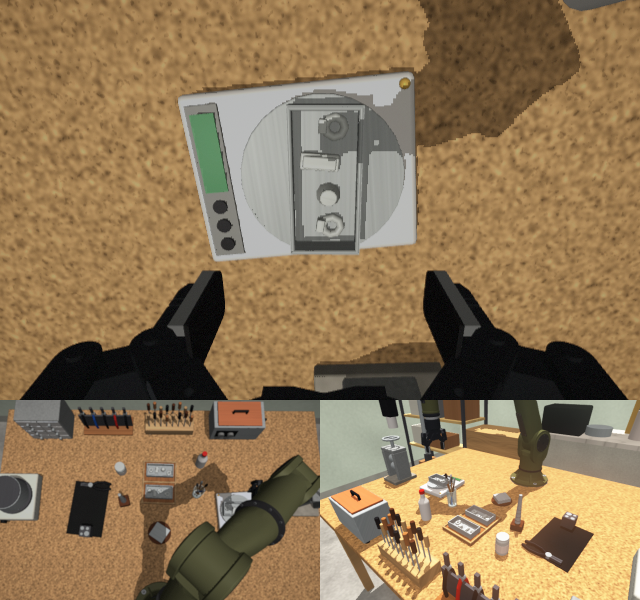

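The final view shows the tray centred on the platform at (443.1,-351.8) with its four castings. The other tray is flat in the far bay, and everything else is where it stood. I'm handing the job in.

```bash
python3 -c "
from plant import arm
print(arm.finish_job())"
```

```text
the job is handed in; nothing more can be done
None
```

The job is handed in at about 23 s: the weighed tray lies flat in the rack's far bay and the waiting tray sits in the middle of the scale platform, both let go, with no castings spilled and nothing else moved in the final pictures.

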